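Wedge the rocking gauge

TASK

The thickness gauge rocks because its red foot does not reach the bench. Without picking it up, push the orange wedge along the bench, thin end first, under the red foot until it is snug, without ramming it; then press down firmly with a fingertip on the yellow cap above that foot to prove that the gauge no longer rocks, and let go. Leave the other things on the bench alone.

Things in the scene. Friction and masses are not known exactly. Their poses are not given: they have to be found in the camera images.
- stand: Thickness gauge: grey 240 x 240 mm base plate, 22 mm thick, top 56 mm above the bench, on four feet; steel column (190 mm above the plate) and dial gauge along its left edge. Origin: on the bench under the plate's centre; x from the near edge, where the wedge lies, to the far edge, y to the left, z up. It cannot slide on the bench.
- gauge (a joint): Rocking of the gauge (rad) about the diagonal through its near-left and far-right feet. 0: level, as at the start, red near-right foot in the air; grows to 0.05 at most as the red foot's corner goes down. Slightly heavy on the other side, it falls back to 0; about 3 N on the cap rock it. It cannot go below 0, so a wedge that touches the red foot comes to a firm stop.
- foot: The short red foot under the near-right corner of the gauge (at x -95, y -95 mm of it), with its yellow screw cap above the plate: a dome of 12 mm radius. Origin: its lowest point, 8 to 13 mm above the bench at the start, different each time. The foot does not slide in the plate.
- cap (a point): Round yellow cap, 42 mm across and 6 mm thick, the head of the red foot's screw on top of the plate, straight above the red foot (55 mm above its lowest point). This point: centre of the cap's upper face, the face to press, 63 to 68 mm above the bench.
- wedge: Loose orange plastic wedge, about 0.11 kg, flat on the bench in front of the red foot, thin end towards it. 120 mm long, 50 mm wide, 3 mm thick at the thin end, 27 mm at the back, straight slope between. Origin: centre of its underside; x points to the thin end (at +60 mm; flat back face at -60 mm), z up.
- wedge_slope (a point): Middle of the wedge's sloping face, 15 mm above its underside; z is normal to the slope, x runs down the slope to the thin end, y across it.
- offcut: Bystander: oak offcut block lying flat, 90 x 45 x 20 mm. Not part of the job.
- sandblock: Bystander: cork sanding block, 100 x 60 x 31 mm. Not part of the job.
- glue: Bystander: yellow glue bottle, 60 mm across, 160 mm tall. Not part of the job.
- tape: Bystander: yellow tape measure lying flat, 70 x 65 x 36 mm. Not part of the job.
- jar: Bystander: amber jar with dark lid, 72 mm across, 85 mm tall. Not part of the job.
- square: Bystander: try square lying flat, wooden stock 120 mm, steel blade 180 mm. Not part of the job.
- driver: Bystander: screwdriver lying flat. Not part of the job.
Not all that is in view belongs to the job. What is shaped like the wedge but green is not meant.

How it is judged (in metres and radians):
On the way, in this order (a step that is already met when the one before it is completed fails the run):
1. the wedge is snug under the red foot (less than 1.5 mm of play) (z of foot in the frame of wedge_slope below 0.0015 m and x of foot in the frame of wedge_slope between -0.05 and 0.058 m and y of foot in the frame of wedge_slope between -0.023 and 0.023 m), for 0.2 s.
2. the yellow cap is pressed with more than 4 N and the gauge does not rock (less than 0.012 rad) (all of step 1 and value of joint gauge below 0.012 rad and contact force between the fingers and foot above 4 N), for 0.2 s.
At the end, for the whole second after the job is handed in: The wedge lies flat and at rest on the bench with the red foot over its slope (within 23 mm of its centre line) and less than 1.5 mm of play between them, and the gauge stands level (below 0.012 rad) (all of step 1 and value of joint gauge below 0.012 rad and linear speed of wedge below 0.01 m/s and height (world z) of wedge below 0.004 m and angle between wedge's own z axis and vertical below 0.06 rad); the robot touches nothing.
It fails at once if the wedge is lifted off the bench or tipped up (height (world z) of wedge above 0.012 m or angle between wedge's own z axis and vertical above 0.25 rad).
It fails at once if the wedge is rammed in (more than 80 N on the red foot) (contact force between wedge and foot above 80 N).
It fails at once if a bystander is moved by more than 25 mm (distance of any of offcut, sandblock, glue, tape, jar, square, driver from where it was at the start of the episode above 0.025 m).
It also fails if it takes over 51 s, if anything falls off the work surface, if the arm or the gripper's body presses on something with over 40 N, if the wrist force passes 120 N, or if a joint passes its speed limit or range.

ROBOT

A 6-joint arm with a two-finger parallel gripper is mounted at the origin on the work surface. World frame = base frame: x ahead of the robot, y to its left, z up, the work surface at z = 0. Lengths are in mm, angles in rad, forces in N, time in s.
With the tool pointing down it reaches from about 275 to 750 mm from the base axis. Payload 10.2 kg.
Tool frame: the origin (TCP) lies at the very end of the fingers, on their centre line; the grasp point (between the pads) lies 19 mm behind it; z points along the fingers, x is the direction in which the jaws open and shut, and the axes are right-handed (so a half turn about z gives the same grasp; the last joint's range is limited). The gripper opens to 85 mm and grips with 20 to 120 N. Pads are 22 mm wide; open, the fingers measure 114 mm over their backs; the gripper's body (76 mm by 85 mm) begins 54 mm behind the grasp point. The pads swing forward as they close: fully open they stand 13 mm farther back than shut.
Start: joints at [-1.346, 0.313, 1.498, -0, 1.331, -0.223], TCP at [227.305, -473.248, 231.294] pointing down, gripper open.
Joint ranges: [-2.94, 2.94], [-0.97, 2.17], [0.19, 2.56], [-1.23, 4.37], [0.02, 3.11], [-2.88, 2.88]. Speed limits (rad/s): [2.39, 2.39, 3.01, 3.14, 3.14, 3.14].

INTERFACE

Orientations are given as a unit quaternion [w, x, y, z].
In Python, from rig import telemetry, capture, camera_model, finish_job gives the robot as it stands.
- The arm moves only by the shell command python3 -m inch 'ROWS' [FORCE]. ROWS is JSON, a list of rows, each a list of 5 numbers: the shift along the tool's x, y, z in m, then the turn about the tool's z in rad, then the finger opening in m, from 0 to 0.0854. A call has exactly 5 rows; each row shifts and turns the pose as measured when the row begins, along the tool's axes as they then stand; what a row does not reach is not made up. A row lasts 1/12 s, in which the tool goes at most 41.7 mm and 7.16 degrees, less where a joint would pass 70% of its speed; a pose out of reach is approached as far as the arm can. A call with a gripper value outside its range is refused whole. The fingers move at their own pace and stop on an object; FORCE is the grip in N (left out, the last holds). Time passes only in rows, so rows that do not move let the fingers close, or fill a call up. It gives the time, the measured TCP pose, the force and the opening at its end, in the units of the state.
- telemetry.sense(): the state, without advancing time (a new reading comes with each control period).
- capture(name): name is "scene" or "top" or "wrist"; returns the picture (400x640x3 uint8, blue, green, red); there is no depth.
- camera_model(name): a dict with "mtx" (3x3 intrinsics, pixels), "camera_from_world" (4x4, takes a point from world to camera coordinates). Camera axes: x right, y down, z forward; pixel columns grow to the right and rows downward; lengths in mm; the calibration is good to about 2 mm. A picture is of the moment at which its call begins: read the wrist's pose just before it. camera_model takes no time and is no camera call; for the wrist camera it gives the pose at the moment of the call.
- finish_job(): hands the job in, once; it reports no verdict.
The state is a dict: "time_s": time; "joints": joint angles; "dq": joint speeds; "tau": joint torques, N m; "eef_pos": TCP position; "ee_rot": TCP orientation; "force": force on the tool from outside, world axes, zero at the start; "wrist_torque": the same for the moment, N m; "grip_width": opening from 0.0 (shut) to 1.0 (fully open).
Only numpy, scipy, OpenCV 4.12 (cv2) and the standard library are available. Lean on these libraries where they do the work, as an engineer would, in place of code of your own. Each camera call takes 0.05 s, during which the arm holds its last target. There are 200 camera calls.

## Working session

There is one attempt and no reset: what is moved stays moved. The work goes in short steps, Python scripts to look and compute and a shell command to move; the robot and the scene stay as the last step left them, time stands still between calls to the robot, and variables do not carry over. Pictures are saved under pics/ and viewed, about 8 in all and at most 12, crops included, and the job is handed in when it is done.

```bash
ls; mkdir -p pics; python3 - <<'E'
from rig import telemetry,capture,camera_model
import cv2,numpy as np
print(telemetry.sense())
for n in("scene","top"):
    cv2.imwrite(f"pics/{n}0.png",capture(n)); m=camera_model(n); print(n,np.round(m["mtx"],1).tolist(),np.round(m["camera_from_world"],3).tolist())
E
```

```text
pics
{'time_s': 0.0, 'joints': array([-1.34639650e+00,  3.13437756e-01,  1.49843211e+00, -6.25158392e-06,
        1.33094677e+00, -2.23380670e-01]), 'dq': array([ 0.00044837,  0.00147264, -0.00021263, -0.00133058, -0.00131032,
       -0.00099766]), 'tau': array([-6.23825381e-04, -4.12263680e+01, -2.59744996e+01, -1.94808526e-04,
        4.06980820e-03, -5.85511415e-06]), 'eef_pos': array([ 227.24851076, -472.99948256,  230.74319536]), 'ee_rot': array([-4.30376698e-04,  8.46453402e-01, -5.32462452e-01, -4.35111083e-04]), 'force': array([-0.00936202,  0.08285857,  0.08833298]), 'wrist_torque': array([ 0.06564914, -0.00469962,  0.02264494]), 'grip_width': 1.0000770155944954}
scene [[371.1, 0.0, 319.2], [0.0, 371.1, 195.8], [0.0, 0.0, 1.0]] [[0.792, 0.61, 0.006, -477.719], [0.461, -0.591, -0.662, -206.545], [-0.4, 0.527, -0.75, 1591.831], [0.0, 0.0, 0.0, 1.0]]
top [[414.4, 0.0, 317.5], [0.0, 414.4, 199.6], [0.0, 0.0, 1.0]] [[0.01, -1.0, -0.016, 39.697], [-0.992, -0.008, -0.128, 597.876], [0.128, 0.018, -0.992, 1101.541], [0.0, 0.0, 0.0, 1.0]]
```

View pics/top0.png

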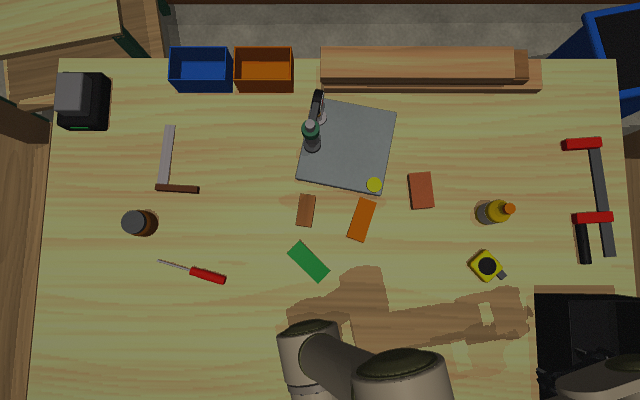

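View pics/scene0.png

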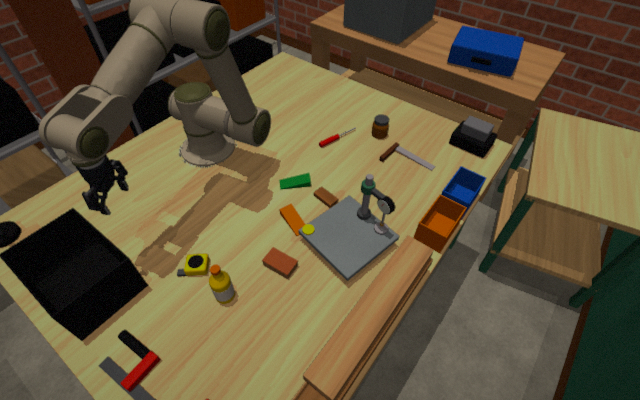

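Candidates in the top view: orange wedge at (362,219), green wedge at (308,261, wrong colour) and the orange bin at (263,68, not a wedge). The one at (362,219) fits, since it lies in front of the yellow cap at (374,185). I'll measure it and confirm in a crop.

```bash
cat > h.py <<'E'
import cv2,numpy as np
from rig import telemetry,capture,camera_model
from scipy.spatial.transform import Rotation as R
def ray(m,uv,z):
    T=np.array(m["camera_from_world"]);c=-T[:3,:3].T@T[:3,3]
    d=T[:3,:3].T@np.linalg.inv(m["mtx"])@np.array([uv[0],uv[1],1.])
    return c+d*(z-c[2])/d[2]
def mask(im,lo,hi,roi=None):
    k=cv2.inRange(cv2.cvtColor(im,cv2.COLOR_BGR2HSV),lo,hi)
    if roi: r=np.zeros_like(k);x0,y0,x1,y1=roi;r[y0:y1,x0:x1]=k[y0:y1,x0:x1];k=r
    return k
def big(k): 
    c=cv2.findContours(k,cv2.RETR_EXTERNAL,cv2.CHAIN_APPROX_NONE)[0];return max(c,key=cv2.contourArea)
def tool(): 
    s=telemetry.sense();q=s["ee_rot"];return s,R.from_quat([q[1],q[2],q[3],q[0]]).as_matrix()
E
python3 - <<'E'
from h import *
im=cv2.imread("pics/top0.png");m=camera_model("top")
w=big(mask(im,(8,180,100),(18,255,255),(335,190,390,250)))
r=cv2.minAreaRect(w);b=cv2.boxPoints(r);print("wedge px",cv2.contourArea(w),b.round(1).tolist())
for z in(3,15,27):print(z,[ray(m,p,z)[:2].round(1).tolist() for p in b],ray(m,r[0],z)[:2].round(1))
c=big(mask(im,(24,120,100),(35,255,255),(355,170,392,198)));M=cv2.moments(c);cc=(M['m10']/M['m00'],M['m01']/M['m00'])
print("cap",cv2.contourArea(c),cc,ray(m,cc,65))
for p in[(322,96),(397,112),(380,195),(295,180)]:print("plate",p,ray(m,p,56).round(1))
for s in("top",):
    print("cam",(-np.array(m["camera_from_world"])[:3,:3].T@np.array(m["camera_from_world"])[:3,3]).round(0))
cv2.imwrite("pics/crop1.png",cv2.resize(im[160:290,270:450],None,fx=4.4,fy=4.4,interpolation=cv2.INTER_CUBIC))
E
```

```text
wedge px 706.5 [[346.20001220703125, 236.39999389648438], [359.5, 196.5], [376.6000061035156, 202.1999969482422], [363.29998779296875, 242.10000610351562]]
3 [[498.8, -35.8], [612.0, -73.4], [596.0, -121.6], [483.3, -83.6]] [547.2 -78.5]
15 [[498.3, -35.2], [610.3, -72.4], [594.6, -120.1], [483.0, -82.5]] [546.2 -77.5]
27 [[497.8, -34.6], [608.7, -71.4], [593.1, -118.6], [482.7, -81.4]] [545.2 -76.4]
cap 158.5 (373.82754994742373, 184.10199789695056) [ 637.45926847 -106.79179729   65.        ]
plate (322, 96) [887.8  35.1  56. ]
plate (397, 112) [ 842.3 -173.5   56. ]
plate (380, 195) [ 609.2 -124.3   56. ]
plate (295, 180) [648.7 106.7  56. ]
cam [ 452.   25. 1169.]
```

View pics/crop1.png

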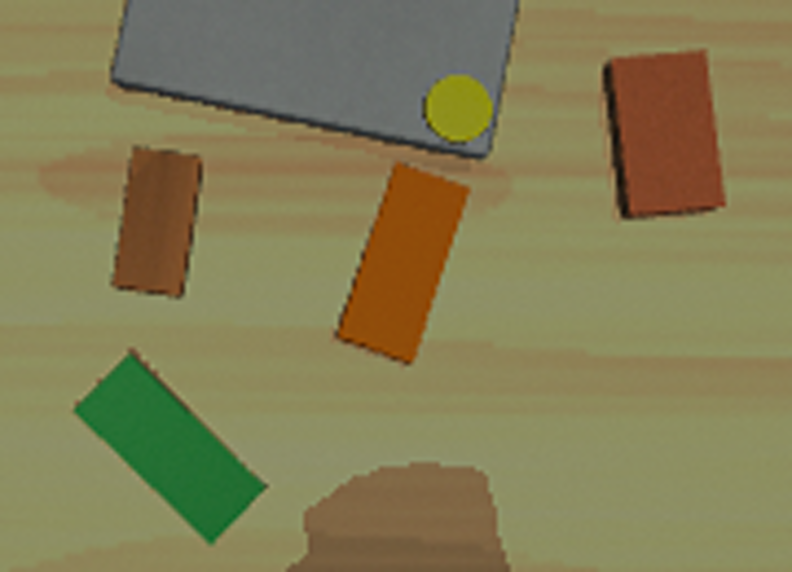

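The crop shows the orange wedge at crop (400,262), in line with the yellow cap at (458,107). Green wedge rejected. The measured length of 120 mm fits. Pushing along its axis (-18.5°) passes within about 2 mm of the foot. Moving in.

```bash
python3 -m inch '[[-0.0185,-0.027,0.004,0,0.02],[-0.0185,-0.027,0.004,0,0.02],[-0.0185,-0.027,0.004,0,0.02],[-0.0185,-0.027,0.004,0,0.02],[-0.0185,-0.027,0.004,0,0.02]]' 30; python3 -m inch '[[-0.0185,-0.027,0.004,0,0.02],[-0.0185,-0.027,0.004,0,0.02],[-0.0185,-0.027,0.004,0,0.02],[-0.0185,-0.027,0.004,0,0.02],[-0.0185,-0.027,0.004,0,0.02]]'; python3 -m inch '[[-0.0185,-0.027,0.004,0,0.02],[-0.0185,-0.027,0.004,0,0.02],[-0.0185,-0.027,0.004,0,0.02],[-0.0185,-0.027,0.004,0,0.02],[-0.0185,-0.027,0.004,0,0.02]]'; python3 -m inch '[[0,0,0,0.12,0.02],[0,0,0,0.12,0.02],[0,0,0,0.12,0.02],[0,0,0,0.12,0.02],[0,0,0,0.12,0.02]]'
```

```text
time_s: 0.52
eef_pos: [308.5, -329.9, 208.3]
ee_rot: [-0.0, 0.844, -0.536, -0.001]
force: [0.6, -0.1, -0.3]
grip_width: 0.299
time_s: 0.93
eef_pos: [393.4, -180.6, 186.8]
ee_rot: [-0.001, 0.844, -0.537, -0.002]
force: [0.9, -0.2, -0.0]
grip_width: 0.233
time_s: 1.35
eef_pos: [478.6, -30.9, 165.5]
ee_rot: [-0.001, 0.844, -0.537, -0.003]
force: [0.3, -0.4, 0.7]
grip_width: 0.234
time_s: 1.77
eef_pos: [479.5, -23.4, 162.7]
ee_rot: [-0.001, -0.642, 0.766, 0.005]
force: [-0.3, 0.5, -0.3]
grip_width: 0.237
```

```bash
python3 -m inch '[[0.015,0.004,0,0,0.02],[0.015,0.004,0,0,0.02],[0,0,0,0.075,0.02],[0,0,0,0.072,0.02],[0,0,0,0,0.02]]'; python3 - <<'E'
from h import *
s,T=tool();m=camera_model("wrist");im=capture("wrist");cv2.imwrite("pics/w1.png",im);print(s["eef_pos"],T.round(3))
w=big(mask(im,(6,170,80),(19,255,255)));b=cv2.boxPoints(cv2.minAreaRect(w));print(b.round())
print([ray(m,p,10).round(1).tolist() for p in b])
E
```

```text
time_s: 2.18
eef_pos: [464.9, -52.0, 161.2]
ee_rot: [-0.003, -0.579, 0.815, 0.007]
force: [0.3, -0.6, 0.3]
grip_width: 0.234
[464.88819917 -51.9990771  161.19251329] [[-0.33  -0.944 -0.012]
 [-0.944  0.33   0.008]
 [-0.004  0.014 -1.   ]]
[[294.  27.]
 [347.  27.]
 [347. 159.]
 [294. 159.]]
[[612.4, -74.8, 10.0], [596.5, -120.4, 10.0], [481.3, -83.4, 10.0], [499.4, -31.4, 10.0]]
```

View pics/w1.png

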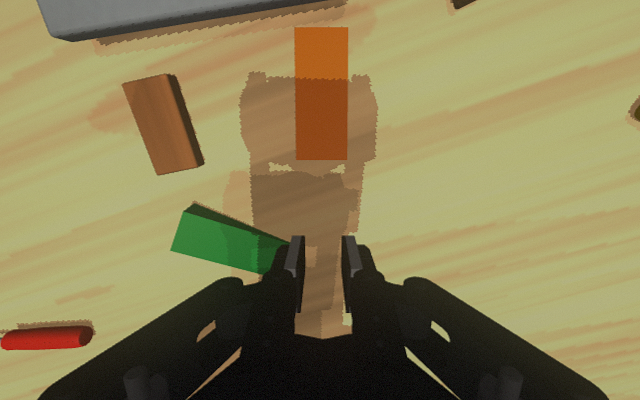

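The wrist view shows the orange wedge upright at u 294–347 and v 27–159, centred ahead of the fingers (u≈322). The offcut and the green wedge are clear to the left. Going down behind the wedge.

```bash
python3 -m inch '[[-0.001,0,0.035,0,0.02],[-0.001,0,0.035,0,0.02],[0,0,0.035,0,0.02],[0,0,0.025,0,0.02],[0,0,0.01,0,0.02]]';  python3 -m inch '[[0,0,0.005,0,0.02],[0,0,0,0,0.02],[0,-0.003,0,0,0.02],[0,-0.003,0,0,0.02],[0,-0.003,0,0,0.02]]'
```

```text
time_s: 2.65
eef_pos: [467.0, -49.2, 19.1]
ee_rot: [0.0, -0.586, 0.81, 0.003]
force: [-0.9, 0.2, -0.1]
grip_width: 0.237
time_s: 3.07
eef_pos: [475.6, -51.4, 13.0]
ee_rot: [-0.0, -0.589, 0.808, 0.004]
force: [0.3, 0.2, 0.1]
grip_width: 0.234
```

```bash
python3 -m inch '[[0.002,0,0.002,0.02,0.02],[0,-0.004,0.001,0,0.02],[0,-0.004,0,0,0.02],[0,-0.005,0,0,0.02],[0,-0.005,0,0,0.02]]';  python3 -m inch '[[0,-0.005,0,0,0.02],[0,-0.005,0,0,0.02],[0,-0.005,0,0,0.02],[0,-0.005,0,0,0.02],[0,-0.005,0,0,0.02]]'; python3 - <<'E'
from h import *
s,T=tool();print(s["eef_pos"],T[:,0].round(3))
im=capture("top");m=camera_model("top");w=big(mask(im,(6,150,60),(19,255,255),(335,170,400,250)));b=cv2.boxPoints(cv2.minAreaRect(w));print([ray(m,p,15).round(1).tolist() for p in b])
cv2.imwrite("pics/w2.png",cv2.vconcat([capture("wrist"),cv2.resize(im[150:270,280:472],(640,400))]))
E
```

```text
time_s: 3.48
eef_pos: [494.7, -60.4, 11.8]
ee_rot: [0.001, -0.58, 0.815, 0.002]
force: [-1.3, -0.3, 0.5]
grip_width: 0.229
time_s: 3.9
eef_pos: [521.1, -69.5, 11.7]
ee_rot: [0.001, -0.58, 0.815, 0.002]
force: [-0.9, 0.9, 0.6]
grip_width: 0.232
[521.08041239 -69.45331622  11.73863998] [-0.327 -0.945 -0.004]
[[606.9, -71.2, 15.0], [627.4, -78.0, 15.0], [611.8, -125.0, 15.0], [591.4, -118.2, 15.0]]
```

View pics/w2.png

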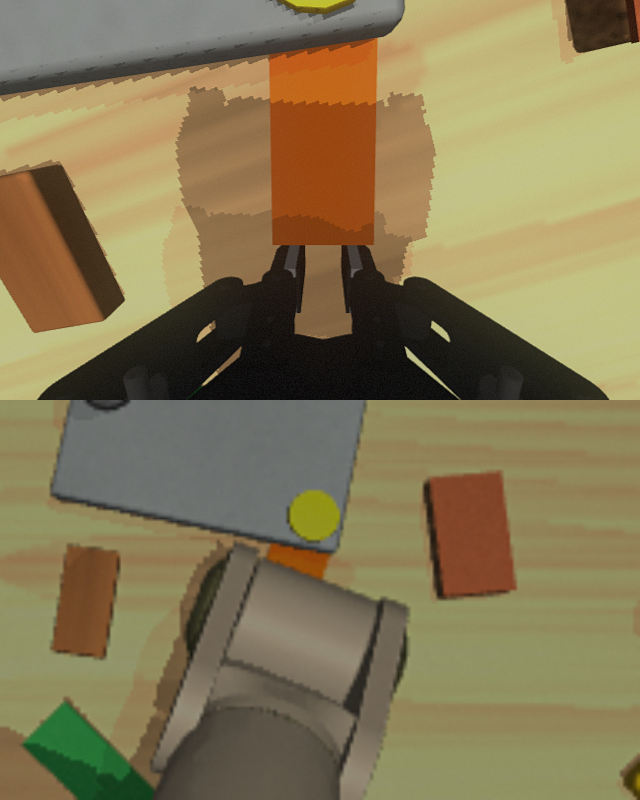

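The wedge (u 270–377) sits square on both fingertips with its tip under the plate, and the cap is centred ahead at u≈318. About 16–41 mm to go, so I'll slow down.

```bash
python3 -m inch '[[0,-0.003,0,0,0.02],[0,-0.003,0,0,0.02],[0,-0.002,0,0,0.02],[0,-0.002,0,0,0.02],[0,-0.002,0,0,0.02]]';  python3 -m inch '[[0,-0.0015,0,0,0.02],[0,-0.0015,0,0,0.02],[0,-0.0015,0,0,0.02],[0,-0.0015,0,0,0.02],[0,-0.0015,0,0,0.02]]'
```

```text
time_s: 4.42
eef_pos: [533.1, -73.6, 11.6]
ee_rot: [0.0, -0.58, 0.815, 0.002]
force: [-0.4, -0.1, -0.1]
grip_width: 0.235
time_s: 4.83
eef_pos: [540.5, -76.1, 11.5]
ee_rot: [0.0, -0.58, 0.814, 0.003]
force: [-5.2, 1.4, 5.5]
grip_width: 0.235
```

```bash
python3 -m inch '[[0,-0.0015,0,0,0.02],[0,-0.0015,0,0,0.02],[0,-0.0015,0,0,0.02],[0,-0.0015,0,0,0.02],[0,-0.0015,0,0,0.02]]'
```

```text
time_s: 5.25
eef_pos: [540.9, -76.0, 10.6]
ee_rot: [-0.006, -0.581, 0.814, 0.011]
force: [-8.9, 2.8, 6.2]
grip_width: 0.235
```

```bash
python3 -m inch '[[0,-0.0025,0,0,0.02],[0,-0.003,0,0,0.02],[0,-0.003,0,0,0.02],[0,-0.002,0,0,0.02],[0,-0.002,0,0,0.02]]'; python3 - <<'E'
from h import *
cv2.imwrite("pics/w3.png",cv2.vconcat([capture("wrist"),cv2.resize(capture("scene")[170:280,240:416],(640,400))]))
E
```

```text
time_s: 5.67
eef_pos: [541.1, -75.7, 9.2]
ee_rot: [-0.017, -0.581, 0.813, 0.025]
force: [-10.6, 2.7, 8.4]
grip_width: 0.233
```

View pics/w3.png

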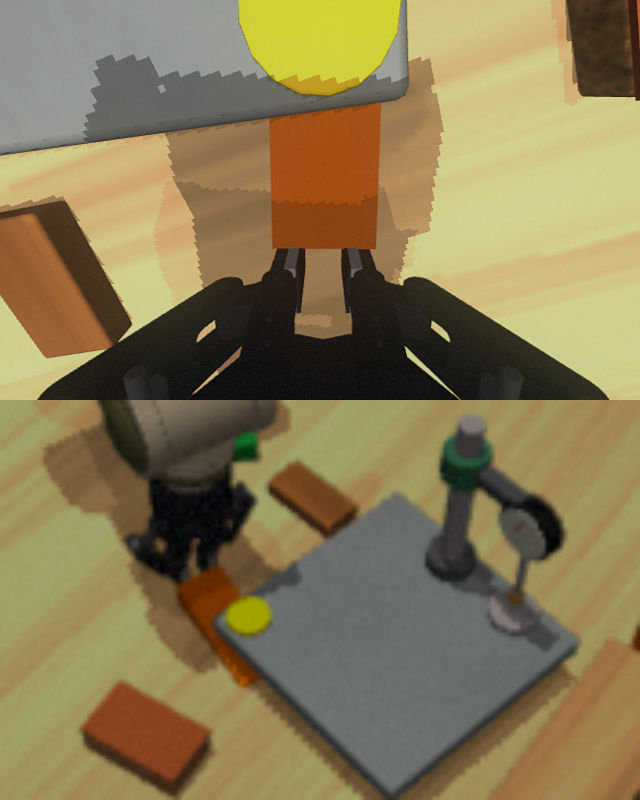

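Firm stop: the tool stays put at x≈541 while the force rises to about 11 N. The wedge sits centred under the cap (wedge u 271–380, cap u≈320). Backing off and lifting with the fingers shut.

```bash
python3 -m inch '[[0,0.003,0,0,0.02],[0,0.005,0,0,0.02],[0,0.008,-0.002,0,0.02],[0,0.008,-0.01,0,0.02],[0,0,-0.03,0,0]]'; python3 -m inch '[[0,0,-0.03,0,0],[0,0,-0.03,0,0],[0,0,-0.02,0,0],[0,0,0,0,0],[0,0,0,0,0]]'; python3 - <<'E'
from h import *
s,T=tool();print(s["eef_pos"],T.round(3).tolist(),s["force"])
im=capture("wrist");m=camera_model("wrist");cv2.imwrite("pics/w4.png",im)
c=big(mask(im,(24,120,80),(35,255,255)));(x,y),r=cv2.minEnclosingCircle(c);P=ray(m,(x,y),64);print((x,y),r,"cap",P, "diam",2*np.linalg.norm(ray(m,(x+r,y),64)-P))
d=P-s["eef_pos"];print("delta tool",(T.T@d).round(1))
w=big(mask(im,(6,150,60),(19,255,255)));print("wedge bbox",cv2.boundingRect(w))
E
```

```text
time_s: 6.18
eef_pos: [516.2, -67.3, 49.0]
ee_rot: [-0.019, -0.581, 0.813, 0.029]
force: [-0.7, 0.3, -0.6]
grip_width: 0.103
time_s: 6.6
eef_pos: [521.3, -69.1, 137.7]
ee_rot: [-0.017, -0.581, 0.813, 0.025]
force: [0.2, -0.7, -0.9]
grip_width: -0.003
[521.29121146 -69.1083572  137.71839687] [[-0.324, -0.944, -0.056], [-0.946, 0.323, 0.021], [-0.002, 0.06, -0.998]] [ 0.18457316 -0.72331003 -0.90853488]
(321.5, 26.516393661499023) 34.776084899902344 cap [ 639.02539105 -107.9885617    64.        ] diam 45.35756067299201
delta tool [  -1.2 -128.2   66.1]
wedge bbox (294, 67, 60, 86)
```

View pics/w4.png

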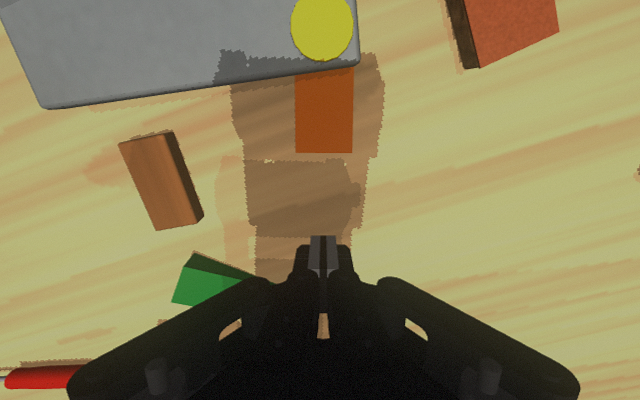

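The wedge back is at v≈153, still under the foot, with the cap at (321,26). Both views put the cap at about (638,-107). Moving over it.

```bash
python3 -m inch '[[-0.001,-0.03,0,0,0],[0,-0.03,0,0,0],[0,-0.03,0.005,0,0],[0,-0.03,0.01,0,0],[0,-0.008,0.015,0,0]]'; python3 -m inch '[[0,0,0.01,0,0],[0,0,0.005,0,0],[0,0,0,0,0],[0,0,0,0,0],[0,0,0,0,0]]'; python3 - <<'E'
from h import *
s,T=tool();print(s["eef_pos"],s["force"],(T.T@(np.array([638,-107.5,65])-s["eef_pos"])).round(1))
E
```

```text
time_s: 7.07
eef_pos: [641.5, -108.6, 94.7]
ee_rot: [-0.018, -0.581, 0.813, 0.027]
force: [-0.3, -0.9, 0.3]
grip_width: -0.001
time_s: 7.48
eef_pos: [636.5, -106.9, 70.8]
ee_rot: [-0.022, -0.581, 0.813, 0.033]
force: [-0.2, 0.0, 0.5]
grip_width: 0.001
[ 636.54976686 -106.91347694   70.75989133] [-0.20949818  0.00609626  0.5066217 ] [ 0.1 -2.   5.6]
```

```bash
python3 -m inch '[[0,-0.001,0.0015,0,0],[0,0,0.0015,0,0],[0,0,0.0015,0,0],[0,0,0.0015,0,0],[0,0,0.0015,0,0]]'
```

```text
time_s: 7.9
eef_pos: [637.4, -106.9, 66.3]
ee_rot: [-0.02, -0.581, 0.813, 0.03]
force: [0.3, 0.7, -0.4]
grip_width: -0.004
```

```bash
python3 -m inch '[[0,0,0.0015,0,0],[0,0,0.0015,0,0],[0,0,0.0015,0,0],[0,0,0.0015,0,0],[0,0,0.0015,0,0]]'
```

```text
time_s: 8.32
eef_pos: [637.5, -106.9, 64.1]
ee_rot: [-0.02, -0.582, 0.813, 0.029]
force: [-4.9, 0.7, 10.2]
grip_width: 0.004
```

```bash
python3 -m inch '[[0,0,0.002,0,0],[0,0,0.002,0,0],[0,0,0.002,0,0],[0,0,0.002,0,0],[0,0,0.002,0,0]]'
```

```text
time_s: 8.73
eef_pos: [637.6, -106.9, 64.0]
ee_rot: [-0.019, -0.582, 0.812, 0.027]
force: [-6.7, 2.2, 13.8]
grip_width: -0.003
```

The cap holds at z = 64.0 mm under 14 N and doesn't sink. That matches a foot height of about 9 mm. Letting go and checking.

```bash
python3 -m inch '[[0,0,-0.003,0,0],[0,0,-0.01,0,0],[0,0,-0.02,0,0],[0,0.02,-0.03,0,0],[0,0.03,-0.02,0,0]]'; python3 -m inch '[[0,0.03,0,0,0],[0,0.03,0,0,0],[0,0.02,0,0,0],[0,0,0,0,0],[0,0,0,0,0]]'; python3 - <<'E'
from h import *
s,T=tool();print(s["eef_pos"],s["force"])
im=capture("wrist");m=camera_model("wrist")
w=big(mask(im,(6,150,60),(19,255,255)));x,y,a,b=cv2.boundingRect(w);print(x,y,a,b,"back mid",ray(m,(x+a/2,y+b),27).round(1))
old=cv2.imread("pics/w4.png")
c=big(mask(im,(24,120,80),(35,255,255)));(u,v),r=cv2.minEnclosingCircle(c);print(u,v,ray(m,(u,v),64).round(1))
cv2.imwrite("pics/w5.png",cv2.vconcat([im,cv2.resize(capture("scene")[170:280,240:416],(640,400))]))
E
```

```text
time_s: 9.15
eef_pos: [595.2, -93.3, 149.3]
ee_rot: [-0.021, -0.582, 0.813, 0.03]
force: [1.4, 0.1, 0.2]
grip_width: 0.001
time_s: 9.57
eef_pos: [515.8, -65.9, 163.3]
ee_rot: [-0.017, -0.582, 0.813, 0.025]
force: [0.8, -0.2, 0.5]
grip_width: -0.0
[515.84808956 -65.90093086 163.29553813] [ 0.83721275 -0.16565356  0.53697271]
298 61 55 81 back mid [552.2 -80.6  27. ]
323.5 24.714284896850586 [ 639.  -107.9   64. ]
```

View pics/w5.png

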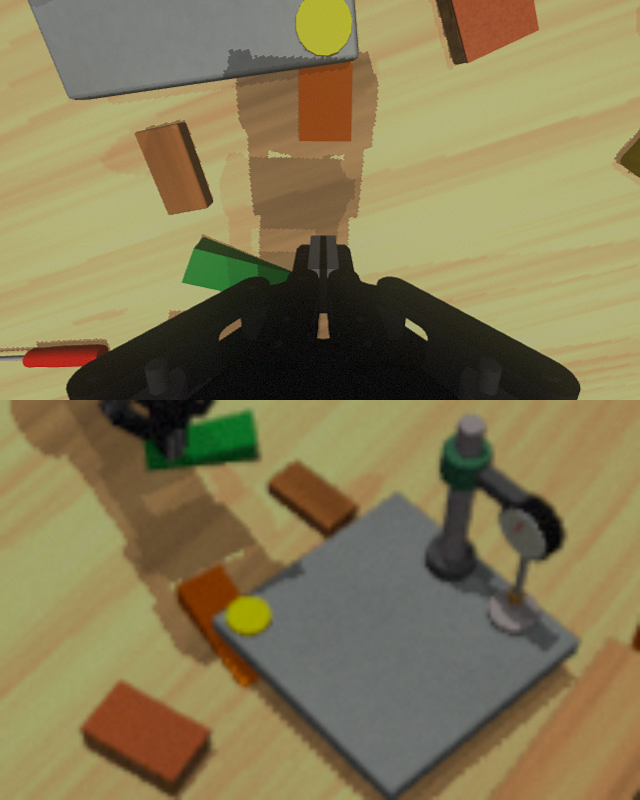

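The wedge is still in place. Its back is at (552,-81), so the slope under the foot is 9.0 mm high. The cap's 64.0 mm minus 55 mm gives the same 9.0 mm, so there is essentially no play. The neighbours are unmoved and the arm is clear.

```bash
python3 -c "
from rig import finish_job;print(finish_job())"
```

```text
the job is handed in; nothing more can be done
None
```

I pushed the orange wedge under the red foot with two fingertips until it came to a firm stop, then pressed the yellow cap and let go. I handed the job in at about 9.7 s on the robot's clock. No verdict was reported.

- **Push:** the highest force I read was about 14 N, against the 80 N limit on the red foot.
- **Press:** the shut fingertips pressed the cap with 10–14 N for about 0.4 s. The cap stayed at 64.1 to 64.0 mm, so the gauge did not rock.
- **Fit:** the last view puts the slope under the foot at 9.0 mm, and the cap height (64.0 minus 55 mm) gives the same 9.0 mm, so there is practically no play. The camera calibration is good to about 2 mm.
- **Position:** the wedge did not slip back after the press and is centred within about 3 mm of the foot. The neighbouring items in view had not moved, and the arm was clear with no contact force.
- **Disagreement:** the tool tilted about 3.5° while pushing against the stop. I saw no effect on the wedge or the cap press.

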